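Drain the air service block with the bayonet key

TASK

Drain the grey compressed-air service block: first press its mushroom-headed vent plunger fully down to its stop for a moment and let it spring back up. Then take the steel drain key (the one with the flat bar grip and two lugs at its foot), set its lugs into the two slots of the round socket, push it home against the spring until its flange meets the rim, turn it a full quarter turn clockwise seen from above, and finish while still gripping it there, seated and turned: the valve springs shut, so the job ends with the key in your grip, not let go. Leave everything else on the table standing where it is.

Things in the scene. Friction and masses are not known exactly. Their poses are not given: they have to be found in the camera images.
- block: service block, fixed to the table: grey slab 100 (x) x 260 (y) x 30 mm; origin at the centre of its underside, on the table. x and y axes level, z up; it may be turned about z. The socket stands on top at local y = -65 mm, the vent plunger at local y = +70 mm; a gauge is on its -x face.
- socket (a point): centre of the socket's mouth, level with the rim, 62 mm above the table; axes as the block's. Upright aluminium tube 60 mm outside, 52 inside; its rim overhangs inwards (9 mm thick) to a round hole 28 mm across with two opposite slots for the lugs, along local +x and -x, about 14 mm wide at the hole and wider outwards. Below the rim the lugs are free to turn clockwise only
- seat (a joint): how far the sprung floor inside the socket is pushed down, m. 0 at rest: floor 8 mm below the rim; a key dropped in rests on it, lugs in the slots, flange 10 mm above the rim. 0.007: lugs just under the overhang. 0.010: flange on the rim (spring about 5 N there), where the key turns freely under the overhang; the spring lifts it back up to the overhang
- twist (a joint): turn of the sprung floor, clockwise from above, rad; 0 at rest. It follows the key after about 0.15 rad of lost motion, so reads about 1.4 at a quarter turn. A return spring resists with up to 0.17 N m at a quarter turn and turns a released key back; a fixed stop ends the key's turn at about 100 degrees
- plunger_top (a point): centre of the top of the vent plunger's round mushroom head (steel, 36 mm across, head 10 mm thick), 80 mm above the table when up; it moves down with the plunger
- plunger (a joint): how far the vent plunger is pressed, m: 0 up, 0.012 at its stop; takes about 3 N to start and 9 N at the stop, springs back up
- key_mid (a point): drain key, steel, about 0.12 kg, standing upright on its foot at the start; this point is on its axis half-way up, 28.5 mm above the foot (total height 57 mm). z up, x along grip and lugs; a half turn gives the same key. Flat bar grip from 23 to 57 mm above the foot, 46 mm long along x, 16 mm thick along y: grasp it across the thickness
- key: the same key; origin at the centre of its foot, axes as above. Two lugs at the foot, opposite each other along x: 40 mm over both tips, 8 mm wide, 6 mm high; round spigot 24 mm across from the foot up to 18 mm; round flange 34 mm across from 18 to 23 mm, then the grip
- plug: plain blanking plug that does not belong in this job: steel, round knob on top (28 mm across), round foot without lugs, 50 mm tall; origin at the centre of its underside
- jar: small glass jar with steel lid, 42 mm across, 55 mm tall; origin at the centre of its underside
- tape: roll of paper tape lying flat, 100 mm across, 36 mm high; origin at the centre of its underside
- tub: open white plastic tub, 124 mm across the rim, 110 mm tall; origin at the centre of its underside
- can: spray can, 60 mm across, 170 mm tall; origin at the centre of its underside
- wrench: steel wrench lying flat on the table; origin in its handle
- brush: brush lying flat on the table; origin in its handle
Things that resemble listed ones, but are neither listed nor needed, are in the scene too. Leave any green or purple look-alike of the key alone.

How it is judged:
By the outcome, as a careful person would: the job done as asked, in the order asked, and still so for the second after the job is handed in, while the arm keeps its last pose, push and grip.
It also fails if it takes over 59 s, if anything falls off the work surface, if the arm or the gripper's body presses on something with over 40 N, if the wrist force passes 120 N, or if a joint passes its speed limit or range.

ROBOT

A 6-joint arm with a two-finger parallel gripper is mounted at the origin on the work surface. World frame = base frame: x ahead of the robot, y to its left, z up, the work surface at z = 0. Lengths are in m, angles in rad, forces in N, time in s.
With the tool pointing down it reaches from about 0.375 to 0.925 m from the base axis. Payload 5.7 kg.
Tool frame: the origin (TCP) lies midway between the tips of the shut fingers; the grasp point (between the pads) lies 19 mm behind it; z points along the fingers, x is the direction in which the jaws open and shut, and the axes are right-handed (so a half turn about z gives the same grasp; the last joint's range is limited). The gripper opens to 88 mm and grips with 3 to 60 N. Pads are 20 mm wide; open, the fingers measure 115 mm over their backs; the gripper's body (75 mm by 178 mm) begins 61 mm behind the grasp point.
Start: joints at [-1.34, 0.359, 1.51, -0, 1.272, -0.115], TCP at [0.203, -0.564, 0.223] pointing down, gripper open.
Joint ranges: [-2.97, 2.97], [-1.01, 2.36], [0.21, 2.38], [-0.96, 4.11], [0.2, 2.71], [-2.98, 2.98]. Speed limits (rad/s): [2.39, 2.39, 3.14, 3.14, 3.14, 3.14].

INTERFACE

Orientations are given as a unit quaternion [x, y, z, w].
In Python, from bench import move_ptp, servo_line, goto_joints, move_gripper, sleep, inverse_kinematics, capture, PlanningError, close_job, spot_in, silhouettes, current_clock, current_joint_pos, current_qvel, current_joint_torque, current_position, current_orientation, current_force, current_torque, current_finger_gap gives the robot as it stands. Calls block until the motion is done:
- move_ptp(position, orientation): joint-space move of the TCP to a pose.
- servo_line(position, orientation=None, rate=0.15, contact_N=None): straight line of the TCP; orientation=None keeps the orientation; rate is the mean speed in m/s. With contact_N (N) it stops when the force on the tool has changed by that much, and returns True; else False.
- goto_joints(angles): joint-space move.
- move_gripper(opening): finger opening in m; the grip force is fixed at half the most; returns when the fingers have stopped.
- sleep(seconds).
- inverse_kinematics(position, orientation): joint angles nearest the present ones, or None.
- capture(name): name is "side" or "top" or "wrist"; returns a dict with "image" (420x560x3 uint8, blue, green, red), "range_z" (420x560 float32, m along the optical axis (not along the pixel's ray), 0 where there is no reading), "intrinsics" (3x3 intrinsics, pixels), "R" (3x3) and "t" (3): a world point X has camera coordinates R X + t. Camera axes: x right, y down, z forward; pixel columns grow to the right and rows downward; lengths in m; the calibration is good to about 2 mm. A picture is of the moment at which its call begins.
A pose or a line that the arm cannot do raises PlanningError and nothing moves.
- close_job(): hands the job in, once; it reports no verdict.
Trained networks look in the newest picture that a camera, given by its name, has taken for a name from the list of things; names that differ only in an ending like _2 or _b are one class to them, and where a whole thing is asked for, a point or a joint stands for the part that bears it (a point fixed in the world has none). Each returns a list of dicts, best first, with "conf" (0 to 1); they miss things now and then, are a little off and sometimes report something else, mostly with a low value. They report only what shows in the picture. A call takes as long as a camera call. They do not tell look-alikes from the thing itself.
- spot_in(camera, query): "xy" ([column, row] in pixels, amid what is visible of it).
- silhouettes(camera, query): "region" (420x560 bool, what is visible of it) and "xy" ([column, row] in pixels, amid what is visible of it).
Readings, each from a call of its own:
- current_clock(): time.
- current_joint_pos(): joint angles.
- current_qvel(): joint speeds.
- current_joint_torque(): joint torques, N m.
- current_position(): TCP position.
- current_orientation(): TCP orientation.
- current_force(): force on the tool from outside, world axes, zero at the start.
- current_torque(): the same for the moment, N m.
- current_finger_gap(): finger opening in m.
Only numpy, scipy, OpenCV 4.12 (cv2) and the standard library are available. Lean on these libraries where they do the work, as an engineer would, in place of code of your own. Each camera call takes 0.05 s, during which the arm holds its last target.

## Working session

There is one attempt and no reset: what is moved stays moved. The work goes in short steps, each a Python script; the robot and the scene stay as the last script left them, time stands still between calls to the robot, and variables do not carry over. Pictures are saved under pics/ and viewed, and the job is handed in when it is done.

```bash
mkdir -p pics; ls
cat > h.py <<'E'
import numpy as np, cv2
from bench import *
def px2w(c,u,v,z=None):
    K=c["intrinsics"];R=c["R"];t=c["t"]
    if z is None: z=float(c["range_z"][int(round(v)),int(round(u))])
    p=np.linalg.inv(K)@np.array([u,v,1.])*z
    return R.T@(p-t)
def cloud(c):
    K=c["intrinsics"];Z=c["range_z"];v,u=np.indices(Z.shape)
    P=np.stack([(u-K[0,2])/K[0,0]*Z,(v-K[1,2])/K[1,1]*Z,Z],-1)
    W=(P-c["t"])@c["R"]; W[Z<=0]=np.nan
    return W
def plane(c,u,v,h):
    K=c["intrinsics"];R=c["R"];t=c["t"]
    d=R.T@np.linalg.inv(K)@np.array([u,v,1.]); o=-R.T@t
    return o+d*(h-o[2])/d[2]
def w2px(c,X):
    p=c["intrinsics"]@(c["R"]@np.asarray(X)+c["t"]); return p[:2]/p[2]
E
python3 - <<'E'
from h import *
for n in ["top","side","wrist"]:
    c=capture(n); cv2.imwrite(f"pics/{n}0.png",c["image"])
    for q in ["key","block","plug","plunger_top","socket","key_mid"]:
        try: r=spot_in(n,q)
        except Exception as e: print(n,q,e); continue
        for d in r[:5]:
            W=px2w(c,*d["xy"]); print(n,q,round(d["conf"],2),np.round(d["xy"]),np.round(W,3))
print(current_clock(),current_orientation(),current_force())
E
```

```text
pics
top key 0.7 [267. 250.] [ 0.46  -0.044  0.053]
top key 0.62 [331. 229.] [ 0.514 -0.193  0.055]
top key 0.55 [304. 249.] [ 0.468 -0.13   0.018]
top key 0.5 [315. 277.] [ 0.4   -0.158  0.054]
top block 0.97 [162. 234.] [0.498 0.214 0.028]
top block 0.48 [298. 246.] [ 0.472 -0.117  0.059]
top plug 0.74 [375. 229.] [ 0.518 -0.299  0.046]
top plunger_top 0.68 [124. 219.] [0.523 0.292 0.076]
top socket 0.62 [163. 232.] [0.5   0.213 0.029]
top key_mid 0.75 [299. 245.] [ 0.475 -0.118  0.054]
top key_mid 0.7 [270. 252.] [ 0.456 -0.051  0.052]
top key_mid 0.65 [314. 273.] [ 0.409 -0.154  0.051]
top key_mid 0.49 [332. 233.] [ 0.505 -0.195  0.058]
side key 0.97 [334. 250.] [ 0.455 -0.046  0.041]
side key 0.93 [368. 225.] [ 0.407 -0.155  0.039]
side key 0.84 [328. 226.] [ 0.487 -0.112  0.047]
side key 0.77 [324. 204.] [ 0.517 -0.187  0.048]
side block 0.61 [257. 362.] [0.496 0.245 0.031]
side plug 0.55 [336. 183.] [ 0.519 -0.298  0.039]
side plunger_top 0.72 [232. 361.] [0.514 0.289 0.081]
side socket 0.83 [258. 364.] [0.492 0.247 0.03 ]
side socket 0.33 [278. 307.] [0.498 0.147 0.054]
side key_mid 0.95 [331. 227.] [ 0.479 -0.111  0.046]
side key_mid 0.86 [323. 205.] [ 0.519 -0.187  0.045]
side key_mid 0.71 [330. 251.] [ 0.46  -0.032  0.048]
side key_mid 0.62 [370. 227.] [ 0.404 -0.153  0.036]
side key_mid 0.34 [230. 360.] [0.516 0.288 0.08 ]
1.05 [ 8.18212292e-01 -5.74916203e-01 -4.54226043e-05 -5.28847601e-05] [-0.38889147 -0.27120757 -0.29898366]
```

View pics/top0.png

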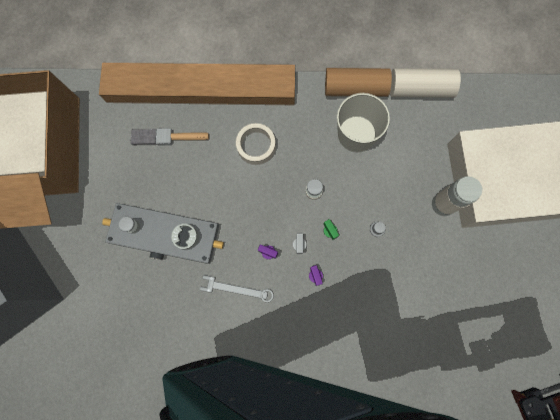

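View pics/side0.png

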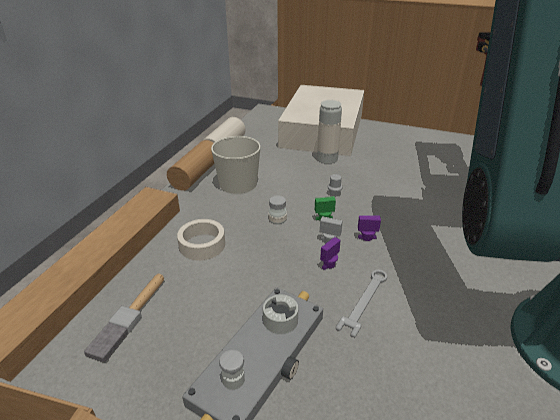

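Run:
```python
import cv2,numpy as np
a=cv2.imread("pics/top0.png")[205:305,245:395]; b=cv2.imread("pics/side0.png")[170:270,300:400]
a=cv2.resize(a,(600,400),interpolation=3);cv2.imwrite("pics/ctop.png",a)
cv2.imwrite("pics/cside.png",cv2.resize(b,(600,600),interpolation=3))
```

```text
(no output)
```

View pics/ctop.png

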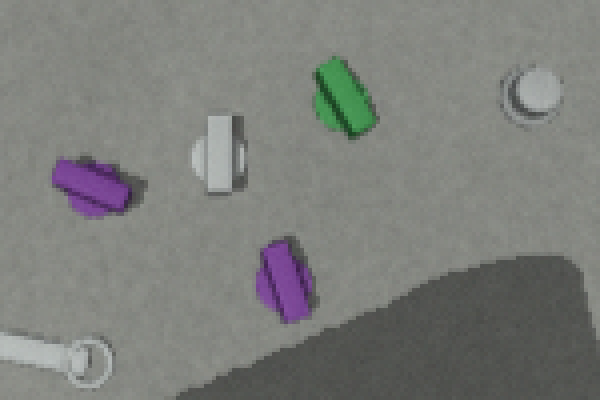

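View pics/cside.png

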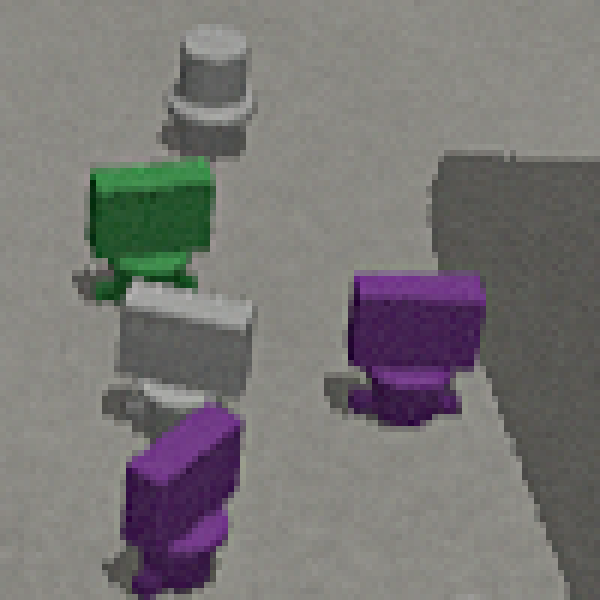

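Key candidates in the top view are steel (299,243), green (331,229), purple (268,252), purple (316,275) and the round plug (378,228). The steel key with the flat bar and lugs at (299,243) is the one I want; the crop confirms the bar grip. Next I'll measure the key and block.

Run:
```python
from h import *
c=capture("top")
W=cloud(c)
def rect(m,name):
    P=W[m][:,:2].astype(np.float32); print(name,len(P),cv2.minAreaRect(P),np.median(W[m][:,2]))
u0,v0=299,245
b=np.zeros(W.shape[:2],bool); b[228:262,284:316]=1
rect(b&(W[...,2]>.045),"grip")
b[:]=0;b[215:260,165:205]=1
m=b&(W[...,2]>.055);rect(m,"socket");print(cv2.minEnclosingCircle(W[m][:,:2].astype(np.float32)))
b[:]=0;b[200:240,105:145]=1
m=b&(W[...,2]>.070);rect(m,"plunger");print(cv2.minEnclosingCircle(W[m][:,:2].astype(np.float32)))
b[:]=0;b[195:270,100:225]=1
rect(b&(W[...,2]>.022)&(W[...,2]<.036),"slab")
w=capture("wrist"); cv2.imwrite("pics/w0.png",w["image"])
from scipy.spatial.transform import Rotation as Ro
Rt=Ro.from_quat(current_orientation()).as_matrix()
print("cam in tool",Rt.T@(-w["R"].T@w["t"]-current_position()),"\n",Rt.T@w["R"].T, w["intrinsics"],c["intrinsics"])
print(current_clock())
```

```text
grip 133 ((0.478129118680954, -0.11847196519374847), (0.04408026486635208, 0.014212315902113914), 1.008988380432129) 0.05424512654347331
socket 313 ((0.48896703124046326, 0.1539490669965744), (0.057663120329380035, 0.05874377489089966), 0.4918704330921173) 0.05949823615047222
((0.4885815382003784, 0.15365925431251526), 0.030135486274957657)
plunger 183 ((0.5126050710678101, 0.28619906306266785), (0.033910077065229416, 0.033905498683452606), 57.296051025390625) 0.07747640541913096
((0.5130172967910767, 0.28612449765205383), 0.01816873624920845)
slab 3584 ((0.4931436777114868, 0.21873405575752258), (0.30242952704429626, 0.11463182419538498), 79.7329330444336) 0.02780180268864876
cam in tool [ 0.00020893 -0.08332499 -0.16193629] 
 [[ 9.99999399e-01  9.00914879e-04  6.24609671e-04]
 [-1.04806962e-03  9.52754904e-01  3.03738366e-01]
 [-3.21457514e-04 -3.03738838e-01  9.52755275e-01]] [[324.01491619   0.         280.10263588]
 [  0.         324.01491619 210.00709628]
 [  0.           0.           1.        ]] [[443.04247375   0.         285.33911519]
 [  0.         443.04247375 210.19124639]
 [  0.           0.           1.        ]]
1.15
```

View pics/wrist0.png

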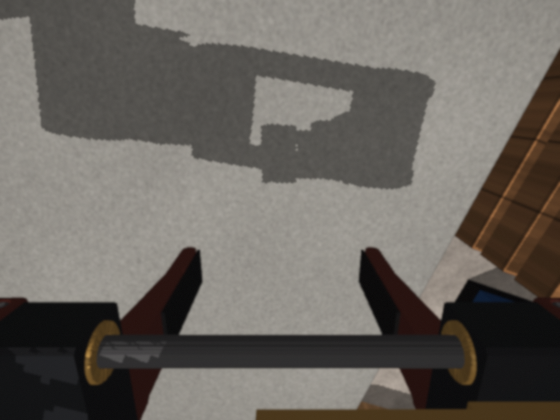

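```bash
cat >> h.py <<'E'
from scipy.spatial.transform import Rotation as Ro
def down(deg): return (Ro.from_euler('z',deg,degrees=True)*Ro.from_euler('x',180,degrees=True)).as_quat()
E
python3 - <<'E'
from h import *
print(current_clock())
move_ptp([0.47,0.20,0.25],down(79.7)); print(current_clock(), current_joint_pos())
c=capture("wrist"); cv2.imwrite("pics/w1.png",c["image"]); W=cloud(c)
np.savez("w1.npz",**c)
for n,p,lo,r in [("socket",(.489,.154),.052,.04),("plunger",(.513,.286),.068,.03)]:
    m=(np.hypot(W[...,0]-p[0],W[...,1]-p[1])<r)&(W[...,2]>lo)&(W[...,2]<.1)
    print(n,m.sum(),cv2.minEnclosingCircle(W[m][:,:2].astype(np.float32)),np.median(W[m][:,2]))
m=(abs(W[...,2]-.029)<.008)&(np.hypot(W[...,0]-.493,W[...,1]-.2187)<.16)
print(cv2.minAreaRect(W[m][:,:2].astype(np.float32)))
E
```

```text
1.15
4.0 [ 2.65844742e-01  2.04449244e-01  1.66176469e+00 -2.52367290e-04
  1.27536188e+00 -1.12392181e+00]
socket 2100 ((0.49074211716651917, 0.15423695743083954), 0.03017573617398739) 0.061150668929614876
plunger 832 ((0.5144182443618774, 0.28699567914009094), 0.018003204837441444) 0.07982724030552696
((0.4947105348110199, 0.21999958157539368), (0.3034917414188385, 0.11412479728460312), 79.82188415527344)
```

View pics/w1.png

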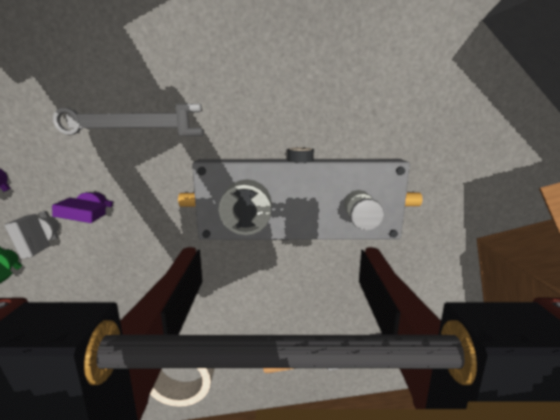

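The wrist view shows the socket at (245,208), slots running up and down the image, and the plunger at (367,212). It agrees with the top view to about 2 mm, and the 135 mm spacing fits. Next I press the plunger.

Run:
```python
from h import *
p=[0.514,0.2867]
move_gripper(0.0)
move_ptp([*p,0.10],down(79.7)); print(current_clock(),current_force())
r=servo_line([*p,0.063],rate=0.03,contact_N=16)
print(r,current_position(),current_force(),current_clock())
sleep(0.4); print(current_position(),current_force())
capture("side"); 
servo_line([*p,0.115],rate=0.1)
c=capture("side");cv2.imwrite("pics/s1.png",c["image"])
print(current_position(),current_clock())
move_gripper(0.07)
move_ptp([0.46,-0.118,0.22],down(91)); print(current_clock())
c=capture("wrist"); cv2.imwrite("pics/w2.png",c["image"]); W=cloud(c); np.savez("w2.npz",**c)
m=(np.hypot(W[...,0]-.478,W[...,1]+.118)<.035)&(W[...,2]>.048)&(W[...,2]<.07)
print(m.sum(),cv2.minAreaRect(W[m][:,:2].astype(np.float32)),np.median(W[m][:,2]))
for d in silhouettes("wrist","key")[:5]: print(d["conf"],d["xy"])
print(current_clock())
```

```text
6.1417 [-0.65718505 -1.08807762  0.48371828]
True [0.51400121 0.28666102 0.06844811] [-1.45570108 -0.90566205  8.92214942] 7.1333
[0.5139938  0.28663061 0.06842717] [-1.61147558 -0.67395839  9.10179193]
[0.51339072 0.28647091 0.11412501] 8.25
10.9583
655 ((0.48074012994766235, -0.11912482976913452), (0.04658004269003868, 0.015923423692584038), 0.8031346797943115) 0.056899012265985836
0.78 [279.5, 206.4]
0.77 [346.9, 188.5]
0.61 [212.4, 232.8]
0.56 [241.2, 135.5]
11.0583
```

View pics/w2.png

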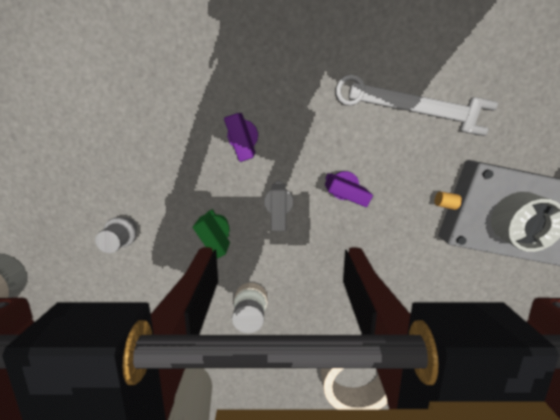

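The key is at (279,206), matching the 46 x 16 mm grip. The press is not conclusive: 11.6 mm at 9 N leaves it open whether the plunger reached its stop. I'll press again, firmly, before touching the key.

Run:
```python
from h import *
p=[0.514,0.2867]
move_gripper(0.0)
move_ptp([*p,0.10],down(79.7)); print(current_clock(),current_force())
r=servo_line([*p,0.0835],rate=0.1)
zs=[]
for z in np.arange(0.072,0.0635,-0.001):
    r=servo_line([*p,z],rate=0.03,contact_N=35); f=current_force()[2]; zs.append((round(z,3),round(current_position()[2],4),round(f,1)))
    if r or f>22: break
sleep(0.3)
print(r,zs,current_position(),current_force(),current_clock())
servo_line([*p,0.125],rate=0.12)
c=capture("wrist");cv2.imwrite("pics/w3.png",c["image"])
for d in spot_in("wrist","plunger_top")[:2]: print(d, px2w(c,*d["xy"]))
print(current_clock())
```

```text
13.7417 [ 0.49738823 -0.60697797 -0.62480686]
False [(np.float64(0.072), np.float64(0.0725), np.float64(6.9)), (np.float64(0.071), np.float64(0.0716), np.float64(6.9)), (np.float64(0.07), np.float64(0.0707), np.float64(6.7)), (np.float64(0.069), np.float64(0.0697), np.float64(7.4)), (np.float64(0.068), np.float64(0.0688), np.float64(6.8)), (np.float64(0.067), np.float64(0.0683), np.float64(12.2)), (np.float64(0.066), np.float64(0.0682), np.float64(19.8)), (np.float64(0.065), np.float64(0.0681), np.float64(27.4))] [0.51505932 0.28682463 0.06810088] [-5.02933376 -4.59168319 27.65957313] 16.6417
{'xy': [283.0, 230.6], 'conf': 0.61} [0.50996574 0.28866372 0.07972571]
17.3917
```

Run:
```python
from h import *
k=[0.4805,-0.1190]; q=down(90.9)
move_ptp([*k,0.11],q); move_gripper(0.05)
servo_line([*k,0.0275],q,rate=0.12); print(current_position(),current_force(),current_clock())
move_gripper(0.0); print("gap",current_finger_gap(),current_force())
servo_line([*k,0.14],rate=0.15)
print("gap",current_finger_gap(),current_force(),current_clock())
c=capture("side");cv2.imwrite("pics/s4.png",c["image"][150:300,250:450].repeat(3,0).repeat(3,1))
c=capture("wrist");cv2.imwrite("pics/w4.png",c["image"])
```

```text
[ 0.48085655 -0.11913822  0.02782388] [ 1.03971328 -0.4098219   0.59063003] 20.6417
gap 0.015824494690099992 [-0.66922598  0.18647389  3.28419466]
gap 0.015634525002556358 [ 0.12339665 -0.0484365  -1.82184264] 22.1667
```

View pics/w4.png

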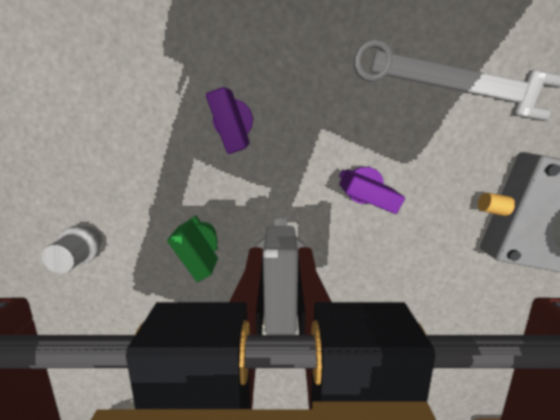

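View pics/s4.png

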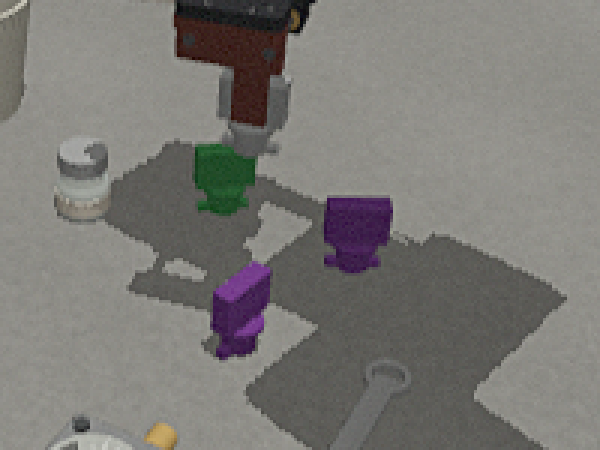

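The key is held (gap 15.7 mm, upright in both views). Now I carry it to the socket and lower it gently.

Run:
```python
from h import *
s=[0.4905,0.1542]; q=down(79.8)
move_ptp([*s,0.135],q); print(current_position(),current_finger_gap(),current_clock())
c=capture("side");cv2.imwrite("pics/s5.png",c["image"][220:370,200:400].repeat(3,0).repeat(3,1))
c=capture("wrist");cv2.imwrite("pics/w5.png",c["image"]);np.savez("w5.npz",**c)
r=servo_line([*s,0.094],q,rate=0.1)
f0=current_force();print(current_position(),f0)
r=servo_line([*s,0.083],q,rate=0.03,contact_N=5)
print(r,current_position(),current_force()-f0,current_clock())
c=capture("side");cv2.imwrite("pics/s6.png",c["image"][220:370,200:400].repeat(3,0).repeat(3,1))
```

```text
[0.49055272 0.15348769 0.13474607] 0.015554342260993406 23.325
[0.49068484 0.15384612 0.09402511] [ 0.31730346  0.2266388  -1.20529223]
False [0.49037418 0.1542391  0.08289115] [-0.26333434  0.48961955 -0.68864252] 24.5
```

View pics/w5.png

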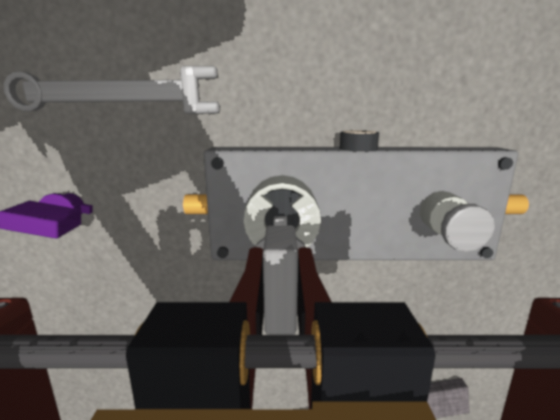

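View pics/s6.png

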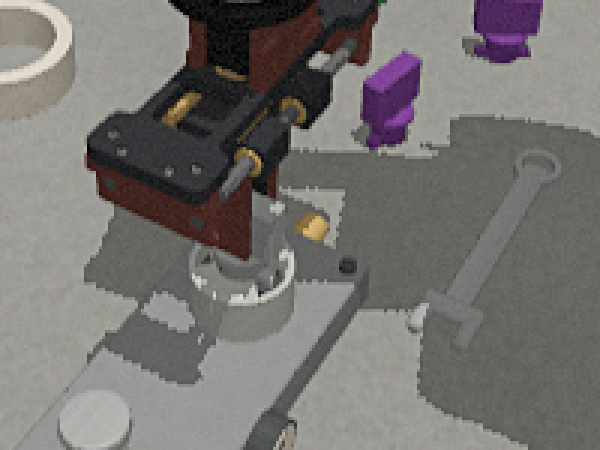

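There was no contact at 7 mm below the rim, so the lugs are in the slots. Now I push home.

Run:
```python
from h import *
s=[0.4905,0.1542]; q=down(79.8); f0=-1.5
for z in [0.080,0.077,0.075,0.0735,0.0725,0.0718,0.0711,0.0704,0.0697]:
    r=servo_line([*s,z],q,rate=0.03,contact_N=25)
    f=current_force(); p=current_position(); print(z,r,np.round(p,4),np.round(f,1),np.round(current_torque(),2))
    if f[2]-f0>11: break
print(current_finger_gap(),current_clock(),current_joint_pos())
```

```text
0.08 False [0.4909 0.1543 0.0801] [ 0.7 -0.3  0.4] [ 0.11 -0.21 -0.02]
0.077 False [0.4909 0.1543 0.0771] [0.6 0.4 2.2] [ 0.06 -0.27  0.04]
0.075 False [0.4908 0.1543 0.0751] [1.7 0.6 1.8] [ 0.11 -0.32 -0.03]
0.0735 False [0.4908 0.1543 0.0736] [1.9 1.  2.2] [ 0.17 -0.42 -0.01]
0.0725 False [0.4908 0.1543 0.0726] [1.1 0.3 2.8] [ 0.21 -0.47  0.02]
0.0718 False [0.4908 0.1543 0.0719] [1.  0.7 2.6] [ 0.21 -0.54 -0.  ]
0.0711 False [0.4909 0.1543 0.0717] [0.1 0.6 8.7] [ 0.18 -0.29 -0.01]
0.0704 False [0.4909 0.1543 0.0717] [-1.7  0.9 16.4] [0.01 0.14 0.04]
0.01603247402966607 26.55 [ 1.70209608e-01  4.30924789e-01  1.85377472e+00 -6.59420647e-05
  8.55812330e-01 -1.22255018e+00]
```

Run:
```python
from h import *
s=[0.4906,0.1542]; z=0.0709
for a in [10,20,30,40,50,60,70,80,88,93]:
    try: r=servo_line([*s,z],down(79.8-a),rate=0.03)
    except PlanningError as e: print(a,e); break
    p=current_position(); psi=Ro.from_quat(current_orientation()).as_matrix()[:,0]
    print(a,round(79.8-np.degrees(np.arctan2(psi[1],psi[0])),1),np.round(p,4),np.round(current_force(),1),np.round(current_torque(),2),round(current_finger_gap(),4),round(current_clock(),2))
    if abs(current_torque()[2])>1 or current_force()[2]>30: break
c=capture("side");cv2.imwrite("pics/s7.png",c["image"][220:370,200:400].repeat(3,0).repeat(3,1))
c=capture("wrist");cv2.imwrite("pics/w7.png",c["image"]);np.savez("w7.npz",**c)
c=capture("top");cv2.imwrite("pics/t7.png",c["image"])
```

```text
10 10.0 [0.4908 0.1542 0.0717] [-0.2 -0.1 11.6] [ 0.1 -0.1 -0. ] 0.0159 26.88
20 20.0 [0.4909 0.1543 0.0717] [-0.3 -0.4 11.3] [ 0.14 -0.14 -0.02] 0.0158 27.2
30 30.0 [0.4909 0.1543 0.0717] [ 0.4 -0.2 11.1] [ 0.09 -0.22 -0.02] 0.0156 27.52
40 40.0 [0.4909 0.1543 0.0717] [ 0.3 -0.5 10.4] [ 0.08 -0.17  0.04] 0.0157 27.85
50 50.0 [0.4909 0.1543 0.0717] [ 0.   0.7 10.6] [ 0.03 -0.07  0.03] 0.0159 28.18
60 60.0 [0.4909 0.1542 0.0717] [-0.2  0.4 11. ] [ 0.04 -0.1   0.05] 0.0162 28.5
70 70.0 [0.4909 0.1542 0.0717] [-0.   0.2 10.7] [-0.01 -0.08  0.04] 0.016 28.82
80 80.0 [0.4909 0.1542 0.0717] [ 0.4 -0.6 11.3] [ 0.03 -0.05  0.06] 0.0156 29.15
88 88.0 [0.4908 0.1542 0.0717] [-0.5  0.2 10.6] [ 0.   -0.04  0.08] 0.0159 29.44
93 93.0 [0.4908 0.1542 0.0717] [ 0.   0.2 10.6] [-0.03 -0.07  0.05] 0.0157 29.69
```

View pics/s7.png

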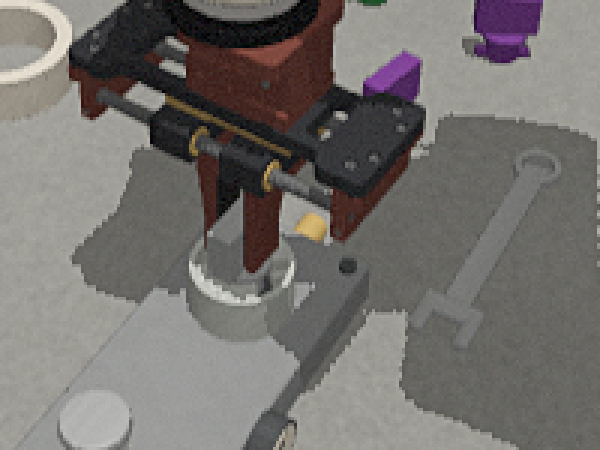

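View pics/w7.png

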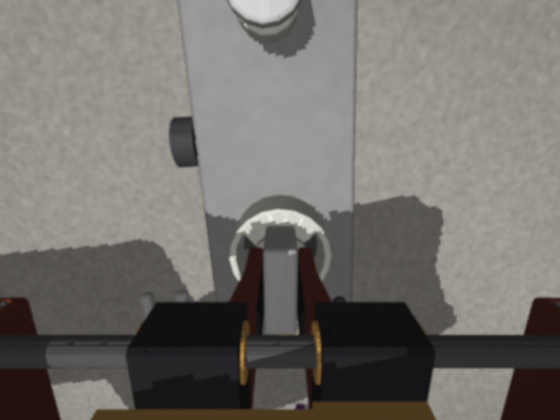

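Run:
```python
from h import *
s=[0.4906,0.1542]; z=0.0709
for a in [95,97,98]:
    r=servo_line([*s,z],down(79.8-a),rate=0.03); sleep(0.15)
    t=np.mean([ (sleep(0.02),current_torque())[1] for _ in range(8)],0)
    print(a,np.round(current_position(),4),np.round(current_force(),1),np.round(t,3))
sleep(0.4)
c=capture("wrist");cv2.imwrite("pics/w8.png",cv2.resize(c["image"][190:350,200:360],(640,640),interpolation=3))
W=cloud(c); m=(np.hypot(W[...,0]-.4908,W[...,1]-.1542)<.035)&(W[...,2]>.094)&(W[...,2]<.106)
print(m.sum(),cv2.minAreaRect(W[m][:,:2].astype(np.float32)),np.median(W[m][:,2]))
c=capture("top");cv2.imwrite("pics/t8.png",c["image"])
print(current_finger_gap(),current_clock())
```

```text
95 [0.4908 0.1542 0.0717] [ 0.4  0.1 10.7] [ 0.009 -0.046  0.089]
97 [0.4908 0.1542 0.0717] [-1.1  0.7 11.5] [-0.    -0.046  0.112]
98 [0.4908 0.1542 0.0716] [-0.6 -0.3 10.7] [ 0.01  -0.044  0.191]
3556 ((0.48800134658813477, 0.15566599369049072), (0.04723586142063141, 0.033822719007730484), 54.464508056640625) 0.10077504476784621
0.01578470470615451 31.9417
```

View pics/w8.png

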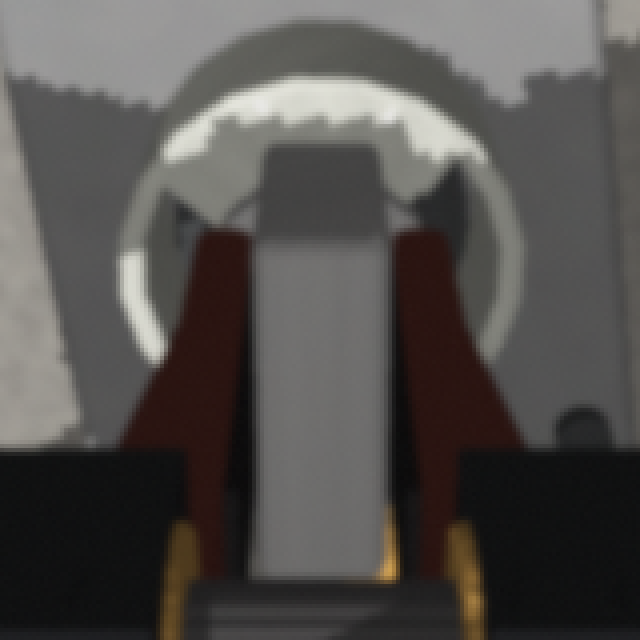

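View pics/t8.png

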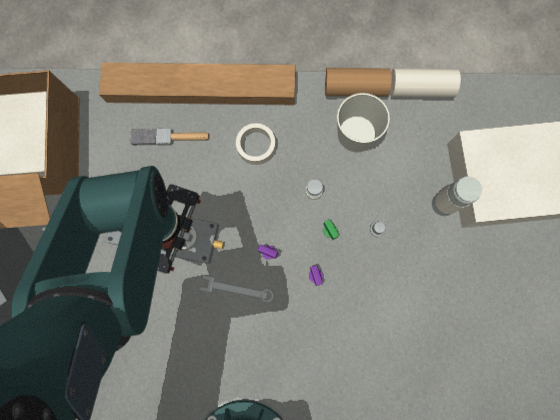

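The key lies square between the fingers, with the empty slots at either side. Its grip top is at 101 mm, as it should be when seated, and torque starts to rise at 98° as the stop is met. I'm handing in.

Run:
```python
from h import *
close_job();
```

```text
the job is handed in; nothing more can be done
```

The job is handed in at about 32 s, with the steel drain key seated, turned clockwise about 98° and still gripped.

- **Vent plunger:** I pressed it twice. The first press reached about 11.6 mm at 9 N, which didn't prove it had hit the stop. I pressed again before touching the key, and the force rose to 27 N with no further travel, about 12 mm down. It sprang back up to about 80 mm.
- **Key seating:** I took the steel key, not the green or purple look-alikes. The lugs entered the slots without touching the rim. The tool then stopped within 0.5 mm of the height where the flange should meet the rim, and it stayed pressed down with about 11 N.
- **Key turn:** Resisting torque was lower than expected for most of the turn (0.05–0.09 N m against up to 0.17). It rose to 0.19 N m at 98°, close to the stop at about 100°. The close-up showed the key square between the fingers and the grip gap steady at 15.8 mm, so I saw no sign of slip. I could not read the valve's own turn directly.
- **Rest of the table:** In the last top view the other objects stand where they were, except the parts of the block hidden under the arm.

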